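# Find the rattling parts case and hold it out

### The arm

A 6-joint arm with a two-finger parallel gripper is mounted at the origin on the work surface. World frame = base frame: x ahead of the robot, y to its left, z up, the work surface at z = 0. Lengths are in m, angles in degrees, forces in N, time in s.
With the tool pointing down it reaches from about 0.325 to 0.85 m from the base axis. Payload 4.4 kg.
Tool frame: the origin (TCP) lies at the very end of the fingers, on their centre line; the grasp point (between the pads) lies 19 mm behind it; z points along the fingers, y is the line along which they close (so a half turn about z gives the same grasp; the last joint's range is limited). The gripper opens to 94 mm and grips with 3 to 60 N. Pads are 16 mm wide; open, the fingers measure 119 mm over their backs; the gripper's body (75 mm by 177 mm) begins 78 mm behind the grasp point.
Start: joints at [60.762, 11.837, 88.321, -0, 79.842, -8.623], TCP at [0.202, 0.538, 0.205] pointing down, gripper open.
Joint ranges: [-156.59, 156.59], [-49.26, 127.26], [12.9, 141.05], [-63.56, 243.56], [4.71, 150.69], [-161.64, 161.64]. Speed limits (degrees/s): [159.86, 159.86, 180, 180, 180, 180].

### API

Orientations are given as [roll, pitch, yaw] about the fixed x, y, z axes, in that order (R = Rz(yaw) Ry(pitch) Rx(roll)).
In Python, from rig import observe, get_image, camera_params, close_job gives the robot as it stands. The module is installed in compiled form; this text tells all that it offers.
- The arm moves only by the tool apply_moves, never from a script. Its argument "moves" is a list of rows, each an object with "linear": the shift along the tool's x, y, z as a fraction of full scale, a list of three; "twist": the turn about the tool's z as a fraction of full scale. In form: [{"linear": [dx, dy, dz], "twist": twist}, ...]. A call has 1 to 20 rows; each row shifts and turns the commanded pose from where the row before left it, along the tool's axes as they then stand; what a row does not reach is not made up. Full scale, the value 1, is 0.04 m for a shift and 6 degrees for a turn. A row lasts 1/8 s, in which the tool goes at most 62.5 mm and 10.7 degrees, less where a joint would pass 70% of its speed; a pose out of reach is approached as far as the arm can. A call with a number of a shift or a turn outside -1 to 1 is refused whole. A call with a gripper value outside its range is refused whole. "grip" is the opening, from -1 (shut) to 1 (fully open), set as the call begins (left out, the last holds). The fingers move at their own pace and stop on an object; the grip force is fixed at half the most. Time passes only in rows, so rows that do not move let the fingers close. It gives the time, the measured TCP pose, the force, the opening and the grip force at its end, in the units of the state.
- observe(): the state, without advancing time (a new reading comes with each control period).
- get_image(name): name is "scene" or "top"; returns the picture (384x512x3 uint8, blue, green, red); there is no depth.
- camera_params(name): a dict with "vertical_fov" (degrees; the focal length in pixels is half the picture's height over the tangent of half this angle, whatever the lens; pixels are square), "cx", "cy" (the principal point, pixels), "pose" (4x4, takes a point from camera to world coordinates). Camera axes: x right, y down, z forward; pixel columns grow to the right and rows downward; lengths in m; the calibration is good to about 2 mm. A picture is of the moment at which its call begins. camera_params takes no time and is no camera call.
- close_job(): hands the job in; it is judged then, once.
The state is a dict: "clock": time; "q": joint angles; "joint_vel": joint speeds; "joint_efforts": joint torques, N m; "tcp_pos": TCP position; "eef_rot": TCP orientation; "contact_force": force on the tool from outside, world axes, zero at the start; "wrist_torque": the same for the moment, N m; "finger_gap": finger opening in m; "grasp_force": force on a finger pad.
Only numpy, scipy, OpenCV 4.12 (cv2) and the standard library are available. Lean on these libraries where they do the work, as an engineer would, in place of code of your own. Each camera call takes 0.05 s, during which the arm holds its last target. There are 200 camera calls.

### The job

One of the three sealed grey parts cases has a loose part inside. Take a case in its middle, lift it clear of the bench and shake or rock it to and fro along its length a few times; stand any case that does not rattle back, upright, where it was, and go on until you have found the one that does. Finish while holding the rattling case out over the middle of the black rubber hand-over mat, level and still, 12 to 25 cm above the mat: do not put it down or let go, and leave the weight and the label roll alone.

Things in the scene. Friction and masses are not known exactly. Their poses are not given: they have to be found in the camera images.
- case_1_center (a point): Centre (half-way up, 28 mm above the bench) of sealed case 1, which starts on the robot's left: a plain grey plastic box 115 mm long (x axis) x 56 mm wide (y) x 56 mm high (z up), black latch on each end. It stands upright, its length within 0.5 rad of straight away from the robot. All three look alike; each weighs 0.14 to 0.28 kg without the ball, balanced about its centre
- case_2_center (a point): Centre (half-way up, 28 mm above the bench) of sealed case 2, which starts in the middle: a plain grey plastic box 115 mm long (x axis) x 56 mm wide (y) x 56 mm high (z up), black latch on each end. It stands upright, its length within 0.5 rad of straight away from the robot. All three look alike; each weighs 0.14 to 0.28 kg without the ball, balanced about its centre
- case_3_center (a point): Centre (half-way up, 28 mm above the bench) of sealed case 3, which starts on the robot's right: a plain grey plastic box 115 mm long (x axis) x 56 mm wide (y) x 56 mm high (z up), black latch on each end. It stands upright, its length within 0.5 rad of straight away from the robot. All three look alike; each weighs 0.14 to 0.28 kg without the ball, balanced about its centre
- case_1: Case 1 by the centre of its underside, axes as above. One of the three cases, drawn at random, also holds an unseen steel ball (40 mm, 0.26 kg) that rolls freely, up to 32 mm either way from the middle along the length: a quick stroke or a tip along the length runs it to one end, the next stroke back, and its weight shifts with it (about 0.08 N m about the centre)
- case_2: Case 2 by the centre of its underside, axes as above. One of the three cases, drawn at random, also holds an unseen steel ball (40 mm, 0.26 kg) that rolls freely, up to 32 mm either way from the middle along the length: a quick stroke or a tip along the length runs it to one end, the next stroke back, and its weight shifts with it (about 0.08 N m about the centre)
- case_3: Case 3 by the centre of its underside, axes as above. One of the three cases, drawn at random, also holds an unseen steel ball (40 mm, 0.26 kg) that rolls freely, up to 32 mm either way from the middle along the length: a quick stroke or a tip along the length runs it to one end, the next stroke back, and its weight shifts with it (about 0.08 N m about the centre)
- mat_center (a point): Centre of the top face of the black rubber hand-over mat, 160 x 160 x 3 mm, fixed flat on the bench beyond the cases
- weight_center (a point): Bystander: centre of a steel calibration weight, 44 mm across and 60 mm high with a small knob on top, 0.5 kg, standing on the right
- label_roll_center (a point): Bystander: centre of a paper label roll, 70 mm across, 30 mm high with a 28 mm hole, lying flat on the left
Things that resemble listed ones, but are neither listed nor needed, are in the scene too. Of the things that look like the part that bears mat_center, the largest one is meant.

How it is judged (in metres and radians):
On the way, in this order (a step that is already met when the one before it is completed fails the run):
1. the rattling case is held clear of the bench and its loose part has run to its one end (+x) (((distance between loose_ball_c0 and case_1_center below 0.05 m and height (world z) of case_1_center above 0.06 m and contact force between the fingers and case_1 above 1 N and x of loose_ball_c0 in the frame of case_1 above 0.012 m) or (distance between loose_ball_c0 and case_2_center below 0.05 m and height (world z) of case_2_center above 0.06 m and contact force between the fingers and case_2 above 1 N and x of loose_ball_c0 in the frame of case_2 above 0.012 m) or (distance between loose_ball_c0 and case_3_center below 0.05 m and height (world z) of case_3_center above 0.06 m and contact force between the fingers and case_3 above 1 N and x of loose_ball_c0 in the frame of case_3 above 0.012 m))), for 0.02 s.
2. still held up, the loose part has run to the other end (-x): the case was shaken to and fro (((distance between loose_ball_c0 and case_1_center below 0.05 m and height (world z) of case_1_center above 0.06 m and contact force between the fingers and case_1 above 1 N and x of loose_ball_c0 in the frame of case_1 below -0.012 m) or (distance between loose_ball_c0 and case_2_center below 0.05 m and height (world z) of case_2_center above 0.06 m and contact force between the fingers and case_2 above 1 N and x of loose_ball_c0 in the frame of case_2 below -0.012 m) or (distance between loose_ball_c0 and case_3_center below 0.05 m and height (world z) of case_3_center above 0.06 m and contact force between the fingers and case_3 above 1 N and x of loose_ball_c0 in the frame of case_3 below -0.012 m))), for 0.02 s.
At the end, for the whole second after the job is handed in: The case with the loose part is held in the fingers with its centre within 70 mm of the mat's centre seen from above, 110 to 340 mm above the bench, within 0.3 rad of level and still (under 0.04 m/s); the other two stand upright (within 0.1 rad), at rest, within 50 mm of where they started (((distance between loose_ball_c0 and case_1_center below 0.05 m and height (world z) of case_1_center between 0.11 and 0.34 m and horizontal distance between case_1_center and mat_center below 0.07 m and angle between case_1's own z axis and vertical below 0.3 rad and linear speed of case_1 below 0.04 m/s and contact force between the fingers and case_1 above 1 N and distance of each of case_2_center, case_3_center from where it was at the start of the episode below 0.05 m and angle between each of case_2, case_3's own z axis and vertical below 0.1 rad and linear speed of each of case_2, case_3 below 0.02 m/s) or (distance between loose_ball_c0 and case_2_center below 0.05 m and height (world z) of case_2_center between 0.11 and 0.34 m and horizontal distance between case_2_center and mat_center below 0.07 m and angle between case_2's own z axis and vertical below 0.3 rad and linear speed of case_2 below 0.04 m/s and contact force between the fingers and case_2 above 1 N and distance of each of case_1_center, case_3_center from where it was at the start of the episode below 0.05 m and angle between each of case_1, case_3's own z axis and vertical below 0.1 rad and linear speed of each of case_1, case_3 below 0.02 m/s) or (distance between loose_ball_c0 and case_3_center below 0.05 m and height (world z) of case_3_center between 0.11 and 0.34 m and horizontal distance between case_3_center and mat_center below 0.07 m and angle between case_3's own z axis and vertical below 0.3 rad and linear speed of case_3 below 0.04 m/s and contact force between the fingers and case_3 above 1 N and distance of each of case_1_center, case_2_center from where it was at the start of the episode below 0.05 m and angle between each of case_1, case_2's own z axis and vertical below 0.1 rad and linear speed of each of case_1, case_2 below 0.02 m/s))); the arm keeps its last pose, push and grip.
It fails at once if the weight or the label roll is disturbed (moved over 30 mm) (distance of any of weight_center, label_roll_center from where it was at the start of the episode above 0.03 m).
It also fails if it takes over 72 s, if anything falls off the work surface, if the arm or the gripper's body presses on something with over 40 N, if the wrist force passes 120 N, or if a joint passes its speed limit or range.

## Working session

There is one attempt and no reset: what is moved stays moved. The work goes in short steps, Python scripts to look and compute and a tool call to move; the robot and the scene stay as the last step left them, time stands still between calls to the robot, and variables do not carry over. Pictures are saved under pics/ and viewed, at most 10 in all, crops included, and the job is handed in when it is done.

Besides the shell and the picture viewer there is one more tool, called after "Request:" by a JSON object that holds its "name" and its "arguments". apply_moves: Moves the arm, as the interface text tells. Shift numbers are shares of 0.04 m and turn numbers shares of 6 degrees, none past 1 either way. Its arguments: {"type":"object","properties":{"moves":{"type":"array"},"grip":{"type":"number"}},"required":["moves"]}

```bash
mkdir -p pics
cat > h.py <<'E'
import numpy as np, cv2
from rig import *
def ray(cam,u,v,z):
    p=camera_params(cam); T=np.array(p["pose"]); f=192/np.tan(np.radians(p["vertical_fov"])/2)
    d=T[:3,:3]@np.array([(u-p["cx"])/f,(v-p["cy"])/f,1]); o=T[:3,3]
    return o+d*(z-o[2])/d[2]
E
python3 - <<'E'
from h import *
for n in("top","scene"):
    im=get_image(n); cv2.imwrite(f"pics/{n}0.png",im); p=camera_params(n); print(n,p)
print(observe())
E
```

```text
top {'vertical_fov': 48.94039072750996, 'cx': 250.3146587191156, 'cy': 192.0432140561138, 'pose': array([[ 0.02179533, -0.98764847,  0.1551627 ,  0.34858331],
       [-0.99972764, -0.02023535,  0.01162638,  0.01096264],
       [-0.00834301, -0.15537384, -0.98782051,  1.11924716],
       [ 0.        ,  0.        ,  0.        ,  1.        ]])}
scene {'vertical_fov': 53.50774449973225, 'cx': 255.51504952870786, 'cy': 195.2010524837088, 'pose': array([[-0.83779801,  0.27114378, -0.47389402,  1.01465835],
       [ 0.5454648 ,  0.45338185, -0.7049206 ,  0.76350546],
       [ 0.02372012, -0.84907358, -0.5277418 ,  0.63002719],
       [ 0.        ,  0.        ,  0.        ,  1.        ]])}
{'clock': 0.1, 'q': array([ 6.07624331e+01,  1.18801017e+01,  8.83946020e+01,  2.95896620e-04,
        7.98425605e+01, -8.62515714e+00]), 'joint_vel': array([-0.06677631, -0.18517844, -0.24106973,  0.15565623, -0.08227531,
       -0.04132153]), 'joint_efforts': array([ 3.54464109e-04, -3.71862817e+01, -2.82293826e+01,  6.99735596e-02,
        3.10917548e-02, -2.71835188e-05]), 'tcp_pos': array([0.20209844, 0.5375432 , 0.2044163 ]), 'eef_rot': array([-1.79884106e+02, -1.78738891e-02,  1.59387520e+02]), 'contact_force': array([ 1.1215851 , -1.02257139, -0.54776249]), 'wrist_torque': array([ 0.06079701, -0.0015839 , -0.07801244]), 'grasp_force': 0.0, 'finger_gap': 0.09418628043956054}
```

View pics/top0.png

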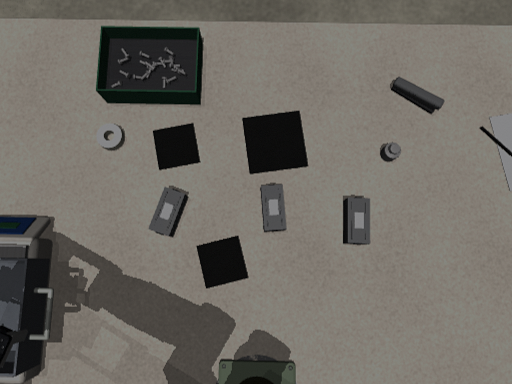

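View pics/scene0.png

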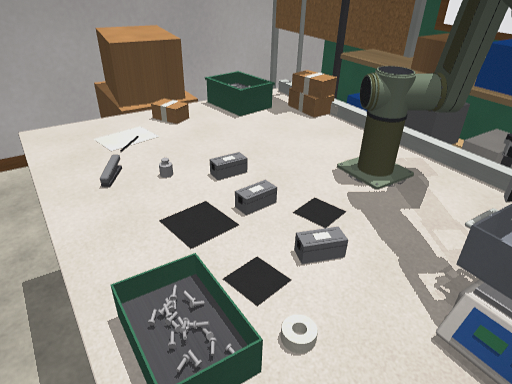

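Top view: the cases are at about (169,211), (273,207) and (357,220). There are black mats at (176,146), (222,261) and (275,142), and the last is the largest, so it is the one meant. The weight is at (391,152) and the roll at (110,136). The only thing that could pass for a case is the stapler-like bar at (417,94), which has no label and is too far away. Next I check with a close crop and measure.

```bash
cat > m.py <<'E'
from h import *
im=cv2.imread("pics/top0.png"); g=im.max(2)
hsv=cv2.cvtColor(im,cv2.COLOR_BGR2HSV)
c=cv2.resize(im[110:260,130:390],None,fx=3,fy=3,interpolation=cv2.INTER_CUBIC); cv2.imwrite("pics/crop1.png",c)
for nm,(u,v) in dict(c1=(169,211),c2=(273,207),c3=(357,220)).items():
    # white label on the top face
    x0,y0=u-28,v-30
    w=(g[y0:y0+60,x0:x0+56]>135)&(0==0)
    sat=hsv[y0:y0+60,x0:x0+56,1]
    w&=sat<25
    n,l,s,ce=cv2.connectedComponentsWithStats(w.astype(np.uint8))
    for i in range(1,n):
        if s[i,4]>40:
            q=ce[i]+[x0,y0]
            print(nm,"label px",q.round(1),s[i,4],ray("top",*q,0.056).round(4))
    d=((g[y0:y0+60,x0:x0+56]<125)).astype(np.uint8)
    n,l,s,ce=cv2.connectedComponentsWithStats(d); i=1+np.argmax(s[1:,4])
    pts=np.argwhere(l==i)[:,::-1]+[x0,y0]
    P=np.array([ray("top",*p,0.05)[:2] for p in pts]).astype(np.float32)
    (a,b,t)=cv2.minAreaRect(P); box=cv2.boxPoints((a,b,t)); e=[box[1]-box[0],box[2]-box[1]]; e=max(e,key=np.linalg.norm); 
    yaw=np.degrees(np.arctan2(e[1],e[0])); yaw=(yaw+90)%180-90
    print(nm,"rect",np.round(a,4),np.round(b,4),"yaw",yaw.round(1))
d=(g<40).astype(np.uint8); n,l,s,ce=cv2.connectedComponentsWithStats(d)
for i in range(1,n):
    if s[i,4]>800: print("dark",ce[i].round(1),s[i,4],ray("top",*ce[i],0.003).round(3))
E
python3 m.py
```

```text
c1 rect [0.4638 0.2275] [0.0764 0.1298] yaw -18.7
c2 label px [273.1 204.8] 45 [ 0.484  -0.0351  0.056 ]
c2 rect [ 0.4774 -0.0346] [0.1337 0.0627] yaw 7.1
c3 label px [358.2 219.4] 56 [ 0.4513 -0.2498  0.056 ]Traceback (most recent call last):
  File "m.py", line 19, in <module>
    P=np.array([ray("top",*p,0.05)[:2] for p in pts]).astype(np.float32)
                ~~~^^^^^^^^^^^^^^^
  File "h.py", line 4, in ray
    p=camera_params(cam); T=np.array(p["pose"]); f=192/np.tan(np.radians(p["vertical_fov"])/2)
ValueError: time passes only in moves, steps and waits
```

View pics/crop1.png

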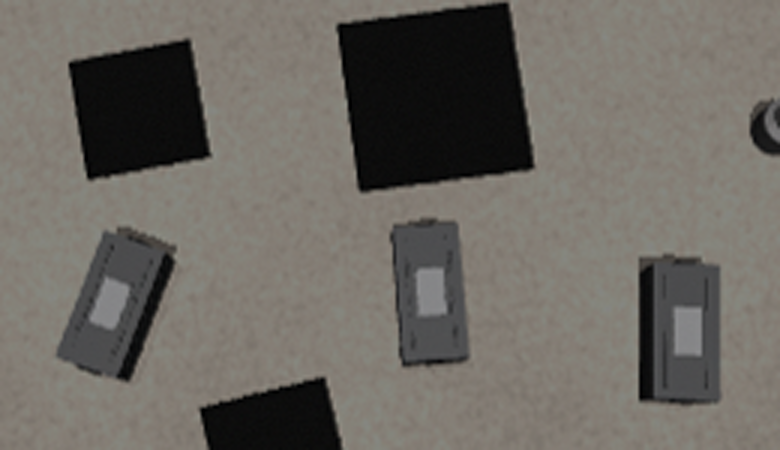

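The crop confirms three grey cases with white labels at crop px (110,305), (431,292) and (687,331), and the big mat at (435,97). The dark side faces bias the rectangle fit, so I fit the mid-grey top faces only.

```bash
cat > h.py <<'E'
import numpy as np, cv2
from rig import *
_c={}
def ray(cam,u,v,z):
    if cam not in _c: _c[cam]=camera_params(cam)
    p=_c[cam]; T=np.array(p["pose"]); f=192/np.tan(np.radians(p["vertical_fov"])/2)
    d=T[:3,:3]@np.array([(u-p["cx"])/f,(v-p["cy"])/f,1]); o=T[:3,3]
    return o+d*(z-o[2])/d[2]
E
cat > m.py <<'E'
from h import *
def measure(fn):
    im=cv2.imread(fn); S=4
    big=cv2.resize(im,None,fx=S,fy=S,interpolation=cv2.INTER_CUBIC); g=big.max(2).astype(int)
    for nm,(u,v) in dict(c1=(167,212),c2=(273,207),c3=(359,220)).items():
        x0,y0=(u-26)*S,(v-32)*S; w=g[y0:y0+64*S,x0:x0+52*S]
        k=((w>55)&(w<112)).astype(np.uint8)
        k=cv2.morphologyEx(k,cv2.MORPH_OPEN,np.ones((9,9),np.uint8))
        cs,_=cv2.findContours(k,cv2.RETR_EXTERNAL,cv2.CHAIN_APPROX_NONE); c=max(cs,key=cv2.contourArea)[:,0]
        P=np.array([ray("top",(x+x0+.5)/S-.5,(y+y0+.5)/S-.5,0.056)[:2] for x,y in c]).astype(np.float32)
        a,b,t=cv2.minAreaRect(P); box=cv2.boxPoints((a,b,t)); e=max([box[1]-box[0],box[2]-box[1]],key=np.linalg.norm)
        yaw=np.degrees(np.arctan2(e[1],e[0])); yaw=(yaw+90)%180-90
        print(nm,"rect",np.round(a,4),np.round(b,4),"yaw",yaw.round(1),end=" ")
        # label: bright spot near the middle of the face
        k2=((w>118)&(cv2.drawContours(np.zeros(w.shape,np.uint8),[c],-1,1,-1)>0)).astype(np.uint8)
        n,l,s,ce=cv2.connectedComponentsWithStats(k2)
        if n>1:
            i=1+np.argmax(s[1:,4]); q=(ce[i]+[x0,y0]+.5)/S-.5; print("label",s[i,4]/S/S,ray("top",*q,0.056).round(4))
if __name__=="__main__":
    import sys; measure(sys.argv[1])
    im=cv2.imread(sys.argv[1]); n,l,s,ce=cv2.connectedComponentsWithStats((im.max(2)<30).astype(np.uint8))
    for i in range(1,n):
        if s[i,4]>800: print("dark",ce[i].round(1),s[i,4],ray("top",*ce[i],0.003).round(3))
    print("weight",ray("top",391,150,.06),"roll",ray("top",110,136,.03))
E
python3 m.py pics/top0.png
```

```text
c1 rect [0.466  0.2325] [0.065  0.1261] yaw -20.4 label 131.9375 [0.4631 0.2359 0.056 ]
c2 rect [ 0.4812 -0.0339] [0.1196 0.06  ] yaw 5.5 label 132.5625 [ 0.479  -0.0352  0.056 ]
c3 rect [ 0.4528 -0.2444] [0.069  0.1254] yaw -0.9 label 134.6875 [ 0.4502 -0.2516  0.056 ]
dark [135.7  42.3] 1501 [0.948 0.359 0.003]
dark [158.5  91.8] 1330 [0.802 0.286 0.003]
dark [274.3 141.9] 3198 [ 0.664 -0.038  0.003]
dark [175.8 146.1] 1584 [0.647 0.23  0.003]
dark [221.7 261.5] 1813 [0.339 0.095 0.003]
dark [ 27.7 319.7] 2992 [0.181 0.588 0.003]
weight [ 0.63194355 -0.33635545  0.06      ] roll [0.66382655 0.40266917 0.03      ]
```

Request:
{"name": "apply_moves", "arguments": {"moves": [{"linear": [-0.875, -0.48, 0], "twist": 0}, {"linear": [-0.875, -0.48, 0], "twist": 0}, {"linear": [-0.875, -0.48, 0], "twist": 0}, {"linear": [-0.875, -0.48, 0], "twist": 0}, {"linear": [-0.875, -0.48, 0], "twist": 0}, {"linear": [-0.875, -0.48, 0.2], "twist": 0}, {"linear": [-0.875, -0.48, 0.4], "twist": 0}, {"linear": [-0.875, -0.48, 0.4], "twist": 0}, {"linear": [-0.875, -0.48, 0.5], "twist": 0}, {"linear": [-0.875, -0.48, 0.5], "twist": 0}, {"linear": [0, 0, 0], "twist": 0}, {"linear": [0, 0, 0], "twist": 0}], "grip": 1}}

```text
clock: 1.6
tcp_pos: [0.462, 0.2355, 0.1254]
eef_rot: [-180.0, -0.1, 159.4]
contact_force: [-0.6, 0.0, 0.7]
finger_gap: 0.0943
grasp_force: 0.0
```

```bash
cat > go.py <<'E'
import sys
from h import *
from scipy.spatial.transform import Rotation as R
x,y,z,yaw=map(float,sys.argv[1:5]); s=observe(); p=s["tcp_pos"]; r=R.from_euler("xyz",s["eef_rot"],degrees=True)
dy=(yaw-s["eef_rot"][2]+180)%360-180
print("t",round(s["clock"],2),"pos",p.round(4),"rot",s["eef_rot"].round(1),"F",s["contact_force"].round(2),"T",s["wrist_torque"].round(3),"gap",round(s["finger_gap"],4),"gf",s["grasp_force"])
print("shift units",(r.inv().apply(np.array([x,y,z])-p)/0.04).round(3),"twist",round(-dy/6,2))
E
python3 go.py 0.463 0.236 0.012 159.5
```

```text
t 1.6 pos [0.462  0.2355 0.1254] rot [-1.800e+02 -1.000e-01  1.594e+02] F [-0.62  0.01  0.66] T [ 0.026  0.068 -0.033] gap 0.0943 gf 0.0
shift units [-0.022  0.02   2.834] twist -0.02
```

Request:
{"name": "apply_moves", "arguments": {"moves": [{"linear": [0, 0, 0.8], "twist": 0}, {"linear": [0, 0, 0.8], "twist": 0}, {"linear": [0, 0, 0.7], "twist": 0}, {"linear": [0, 0, 0.4], "twist": 0}, {"linear": [0, 0, 0.12], "twist": 0}, {"linear": [0, 0, 0], "twist": 0}]}}

```text
clock: 2.35
tcp_pos: [0.4629, 0.2358, 0.0133]
eef_rot: [180.0, 0.1, 159.4]
contact_force: [0.4, -0.6, -0.5]
finger_gap: 0.0943
grasp_force: 0.0
```

Request:
{"name": "apply_moves", "arguments": {"moves": [{"linear": [0, 0, 0], "twist": 0}, {"linear": [0, 0, 0], "twist": 0}, {"linear": [0, 0, 0], "twist": 0}, {"linear": [0, 0, 0], "twist": 0}, {"linear": [0, 0, 0], "twist": 0}, {"linear": [0, 0, 0], "twist": 0}], "grip": -1}}

```text
clock: 3.1
tcp_pos: [0.4631, 0.2357, 0.013]
eef_rot: [179.9, 0.1, 159.4]
contact_force: [1.3, 3.1, -0.5]
finger_gap: 0.0562
grasp_force: 29.7
```

Request:
{"name": "apply_moves", "arguments": {"moves": [{"linear": [0, 0, -0.5], "twist": 0}, {"linear": [0, 0, -0.8], "twist": 0}, {"linear": [0, 0, -0.8], "twist": 0}, {"linear": [0, 0, -0.4], "twist": 0}, {"linear": [0, 0, 0], "twist": 0}, {"linear": [0, 0, 0], "twist": 0}, {"linear": [0, 0, 0], "twist": 0}]}}

```text
clock: 3.98
tcp_pos: [0.4611, 0.2347, 0.1109]
eef_rot: [-179.9, -0.2, 159.4]
contact_force: [-0.3, 1.6, -5.3]
finger_gap: 0.0559
grasp_force: 29.8
```

Request:
{"name": "apply_moves", "arguments": {"moves": [{"linear": [1, 0, 0], "twist": 0}, {"linear": [-1, 0, 0], "twist": 0}, {"linear": [-1, 0, 0], "twist": 0}, {"linear": [1, 0, 0], "twist": 0}, {"linear": [1, 0, 0], "twist": 0}, {"linear": [0, 0, 0], "twist": 0}, {"linear": [0, 0, 0], "twist": 0}]}}

```text
clock: 4.85
tcp_pos: [0.4253, 0.2493, 0.1123]
eef_rot: [-180.0, 0.0, 159.4]
contact_force: [-0.2, -1.1, -4.6]
finger_gap: 0.056
grasp_force: 29.8
```

```bash
python3 go.py 0.463 0.236 0.013 159.5
```

```text
t 4.85 pos [0.4253 0.2493 0.1123] rot [-180.     0.   159.4] F [-0.24 -1.14 -4.61] T [ 0.036 -0.022 -0.007] gap 0.056 gf 29.816884137690067
shift units [-0.999  0.022  2.484] twist -0.01
```

Request:
{"name": "apply_moves", "arguments": {"moves": [{"linear": [-1, 0, 0], "twist": 0}, {"linear": [0, 0, 0], "twist": 0}, {"linear": [0, 0, 0], "twist": 0}, {"linear": [0, 0, 0], "twist": 0}]}}

```text
clock: 5.35
tcp_pos: [0.4618, 0.2352, 0.1123]
eef_rot: [-180.0, -0.1, 159.4]
contact_force: [0.7, 0.2, -5.3]
finger_gap: 0.0559
grasp_force: 29.9
```

```bash
python3 go.py 0.463 0.236 0.013 159.5
```

```text
t 5.35 pos [0.4618 0.2352 0.1123] rot [-1.800e+02 -1.000e-01  1.594e+02] F [ 0.73  0.15 -5.31] T [0.028 0.114 0.085] gap 0.0559 gf 29.86477106809616
shift units [-0.024  0.031  2.482] twist -0.02
```

The lift weight is about 5 N, against at most 2.75 N for a case without the ball. The moment also flipped sign between strokes. I repeat the strokes to confirm.

Request:
{"name": "apply_moves", "arguments": {"moves": [{"linear": [1, 0, 0], "twist": 0}, {"linear": [1, 0, 0], "twist": 0}, {"linear": [0, 0, 0], "twist": 0}, {"linear": [0, 0, 0], "twist": 0}, {"linear": [0, 0, 0], "twist": 0}]}}

```text
clock: 5.98
tcp_pos: [0.3887, 0.2634, 0.1131]
eef_rot: [180.0, 0.1, 159.4]
contact_force: [0.4, 0.1, -5.3]
finger_gap: 0.0559
grasp_force: 29.9
```

```bash
python3 go.py 0.463 0.236 0.013 159.5
```

```text
t 5.97 pos [0.3887 0.2634 0.1131] rot [1.800e+02 1.000e-01 1.594e+02] F [ 0.4   0.12 -5.29] T [ 0.004 -0.049  0.028] gap 0.0559 gf 29.864800237119198
shift units [-1.978  0.012  2.504] twist -0.02
```

Request:
{"name": "apply_moves", "arguments": {"moves": [{"linear": [-1, 0, 0], "twist": 0}, {"linear": [-1, 0, 0], "twist": 0}, {"linear": [0, 0, 0], "twist": 0}, {"linear": [0, 0, 0], "twist": 0}, {"linear": [0, 0, 0], "twist": 0}]}}

```text
clock: 6.6
tcp_pos: [0.4614, 0.2353, 0.1122]
eef_rot: [-180.0, -0.1, 159.4]
contact_force: [-0.0, -0.4, -4.4]
finger_gap: 0.0558
grasp_force: 29.9
```

```bash
python3 go.py 0.463 0.236 0.013 159.5
```

```text
t 6.6 pos [0.4614 0.2353 0.1122] rot [-1.800e+02 -1.000e-01  1.594e+02] F [-0.04 -0.35 -4.38] T [ 0.048  0.094 -0.049] gap 0.0558 gf 29.897827059030533
shift units [-0.035  0.032  2.48 ] twist -0.02
```

Request:
{"name": "apply_moves", "arguments": {"moves": [{"linear": [1, 0, 0], "twist": 0}, {"linear": [1, 0, 0], "twist": 0}, {"linear": [0, 0, 0], "twist": 0}, {"linear": [0, 0, 0], "twist": 0}, {"linear": [0, 0, 0], "twist": 0}]}}

```text
clock: 7.22
tcp_pos: [0.3886, 0.2635, 0.113]
eef_rot: [180.0, 0.1, 159.4]
contact_force: [0.5, 0.2, -4.3]
finger_gap: 0.0559
grasp_force: 29.9
```

```bash
python3 go.py 0.463 0.236 0.013 159.5
```

```text
t 7.22 pos [0.3886 0.2635 0.113 ] rot [1.800e+02 1.000e-01 1.594e+02] F [ 0.52  0.17 -4.26] T [ 0.013 -0.088 -0.028] gap 0.0559 gf 29.92484763264656
shift units [-1.981  0.011  2.503] twist -0.02
```

Request:
{"name": "apply_moves", "arguments": {"moves": [{"linear": [-1, 0, 0], "twist": 0}, {"linear": [-1, 0, 0], "twist": 0}, {"linear": [0, 0, 0], "twist": 0}, {"linear": [0, 0, 0], "twist": 0}, {"linear": [0, 0, 0], "twist": 0}]}}

```text
clock: 7.85
tcp_pos: [0.4614, 0.2353, 0.1122]
eef_rot: [-180.0, -0.1, 159.4]
contact_force: [-0.3, -0.5, -4.7]
finger_gap: 0.0557
grasp_force: 29.9
```

```bash
python3 go.py 0.664 -0.038 0.20 159.5
```

```text
t 7.85 pos [0.4614 0.2353 0.1122] rot [-1.800e+02 -1.000e-01  1.594e+02] F [-0.27 -0.47 -4.74] T [0.001 0.092 0.034] gap 0.0557 gf 29.943078383803368
shift units [-7.142 -4.617 -2.201] twist -0.02
```

Case 1 rattles: the moment about its width swings between +0.09 and -0.09 N m with every stroke, and the weight is about 4.8 N. I carry it to the large mat.

Request:
{"name": "apply_moves", "arguments": {"moves": [{"linear": [0, 0, -0.4], "twist": 0}, {"linear": [0, 0, -0.6], "twist": 0}, {"linear": [-0.2, -0.13, -0.6], "twist": 0}, {"linear": [-0.4, -0.26, -0.4], "twist": 0}, {"linear": [-0.5, -0.32, -0.2], "twist": 0}, {"linear": [-0.6, -0.39, 0], "twist": 0}, {"linear": [-0.6, -0.39, 0], "twist": 0}, {"linear": [-0.6, -0.39, 0], "twist": 0}, {"linear": [-0.6, -0.39, 0], "twist": 0}, {"linear": [-0.6, -0.39, 0], "twist": 0}, {"linear": [-0.6, -0.39, 0], "twist": 0}, {"linear": [-0.6, -0.39, 0], "twist": 0}, {"linear": [-0.6, -0.39, 0], "twist": 0}, {"linear": [-0.5, -0.32, 0], "twist": 0}, {"linear": [-0.4, -0.26, 0], "twist": 0}, {"linear": [-0.3, -0.2, 0], "twist": 0}, {"linear": [-0.04, -0.01, 0], "twist": 0}, {"linear": [0, 0, 0], "twist": 0}, {"linear": [0, 0, 0], "twist": 0}, {"linear": [0, 0, 0], "twist": 0}]}}

```text
clock: 10.35
tcp_pos: [0.6645, -0.0376, 0.2008]
eef_rot: [180.0, -0.0, 159.4]
contact_force: [-0.3, 0.3, -5.1]
finger_gap: 0.0561
grasp_force: 29.9
```

```bash
python3 go.py 0.664 -0.038 0.20 159.5
python3 - <<'E'
from h import *
a=get_image("top");b=get_image("scene");cv2.imwrite("pics/top1.png",a)
cv2.imwrite("pics/both1.png",cv2.resize(np.hstack([a,b]),(800,300)))
E
```

```text
t 10.35 pos [ 0.6645 -0.0376  0.2008] rot [180.   -0.  159.4] F [-0.29  0.26 -5.06] T [0.046 0.089 0.047] gap 0.0561 gf 29.943063855171204
shift units [ 0.007 -0.013  0.019] twist -0.01
```

View pics/both1.png

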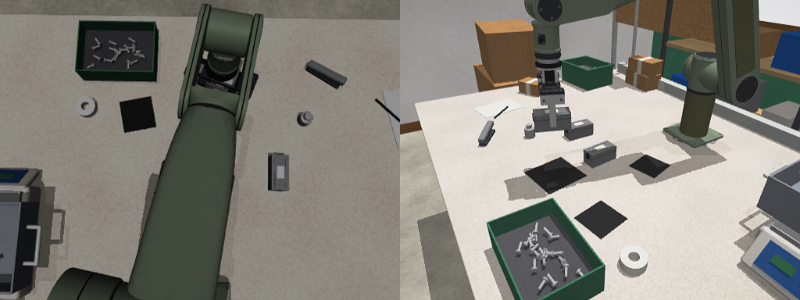

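The pictures show case 1 held level over the big mat (scene half, about (551,118)). Cases 2 and 3, the weight (305,118) and the roll (87,106) have not moved.

```bash
python3 -c "
from rig import *
print(observe()['joint_vel'].round(2)); print(close_job())"
```

```text
[-0.23  0.05 -0.12 -0.08  0.03  0.04]
the job is handed in; nothing more can be done
None
```

Case 1 is the one that rattles; I handed the job in with it held level and still about 21 cm above the middle of the large mat, with nothing else touched (the hand-in returned no verdict).

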